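Tilt check of a sensor board on a sprung jig

TASK

The sensor board on the sprung tilt plate is being checked at two tilts. With closed fingertips press down the corner with the round pad until its pointer stands level with the brass clip on the scale beside it, keep it there for about a second and let the plate spring back level; then do the same at the corner with the square pad. Do not push a pointer on past its clip, do not shift the clips, do not grip or lift anything, leave the two battery cells, the meter and the screwdriver where they are, and finish clear of the jig.

Things in the scene. Friction and masses are not known exactly. Their poses are not given: they have to be found in the camera images.
- jig: Fixed tilt jig: aluminium base 200 (x) by 330 (y) by 12 mm, two pivot posts (x = +-93 mm, tops 87 mm up), a scale strip at each end (y = +-152 mm); a square plate, side 130, 8 mm thick, set cornerwise, pivots about the jig's x axis 75 mm above the table. Origin: centre of the base's underside; z up; round pad at +y, square pad at -y. At yaw 0 its axes are the world's; yaw is within +-0.5.
- plate (a joint): Tilt of the plate, rad: 0 at rest (level), positive with the round-pad corner down, negative with the square-pad corner down, stops at +-0.42. Centring spring 1.4 N m per rad: about 2.5 to 5.5 N straight down on a pad at the clip heights used. Let go, it comes back level by itself in under a second.
- pad_round: Round black press pad, 28 mm across, 10 mm high, fixed on the plate's +y corner, 75 mm from the pivot line. Origin: centre of its underside; axes as the plate's.
- pad_square: Square black press pad, 26 by 26 mm, 10 mm high, fixed on the plate's -y corner, 75 mm from the pivot line. Origin: centre of its underside; axes as the plate's.
- round_top (a point): Centre of the round pad's upper face, where to press (straight down); 89 mm above the table at rest.
- square_top (a point): Centre of the square pad's upper face, where to press (straight down); 89 mm above the table at rest.
- tip_round (a point): Sharp end of the dark steel pointer that sticks out 33 mm from the round-pad corner towards the scale; moves with the plate. 125 mm from the pivot line, so it drops 125 mm x sin(tilt), about 5/3 of the pad's drop. At rest 75 mm above the table and 18 mm from the clip's inner face; it never touches the clip.
- tip_square (a point): Sharp end of the dark steel pointer that sticks out 33 mm from the square-pad corner towards the scale; moves with the plate. 125 mm from the pivot line, so it drops 125 mm x sin(tilt), about 5/3 of the pad's drop. At rest 75 mm above the table and 18 mm from the clip's inner face; it never touches the clip.
- mark_round (a point): Reference point of the brass clip at the round-pad (+y) end: middle of its inner face (towards the pointer), half way up. Clip 26 mm wide, 18 deep, 10 tall, so its edges are 5 mm above and below. Held by friction on an upright steel scale strip (16 mm wide, top 115 mm above the table), 18 to 34 mm lower than the pointer's rest height. Axes as the jig's.
- mark_square (a point): Reference point of the brass clip at the square-pad (-y) end: middle of its inner face (towards the pointer), half way up. Clip 26 mm wide, 18 deep, 10 tall, so its edges are 5 mm above and below. Held by friction on an upright steel scale strip (16 mm wide, top 115 mm above the table), 18 to 34 mm lower than the pointer's rest height. Axes as the jig's.
- cell_a: Loose AA cell standing upright, 14.5 mm across, 49 mm high, black with a copper end; on the jig's base slab, near its -x, +y corner. Origin: centre of its underside. A bystander.
- cell_b: Loose AA cell standing upright, 14.5 mm across, 49 mm high, black with a copper end; on the table on the jig's -x side. Origin: centre of its underside. A bystander.
- meter: Loose multimeter lying flat on the table on the jig's +x side, dark green and black, 150 by 78 mm, 43 mm high over its dial. Origin: centre of its underside. A bystander.
- driver: Loose screwdriver, black handle, 160 mm long, lying on the table on the jig's +x side. Origin: on its axis line, at its underside. A bystander.

How it is judged:
By the outcome, as a careful person would: the job done as asked, in the order asked, and still so for the second after the job is handed in, with the robot touching nothing.
It also fails if it takes over 54 s, if anything falls off the work surface, if the arm or the gripper's body presses on something with over 40 N, if the wrist force passes 120 N, or if a joint passes its speed limit or range.

ROBOT

A 6-joint arm with a two-finger parallel gripper is mounted at the origin on the work surface. World frame = base frame: x ahead of the robot, y to its left, z up, the work surface at z = 0. Lengths are in m, angles in rad, forces in N, time in s.
With the tool pointing down it reaches from about 0.35 to 1 m from the base axis. Payload 7.1 kg.
Tool frame: the origin (TCP) lies midway between the tips of the shut fingers; the grasp point (between the pads) lies 19 mm behind it; z points along the fingers, y is the line along which they close (so a half turn about z gives the same grasp; the last joint's range is limited). The gripper opens to 85 mm and grips with 20 to 120 N. Pads are 22 mm wide; open, the fingers measure 114 mm over their backs; the gripper's body (76 mm by 85 mm) begins 54 mm behind the grasp point. The pads swing forward as they close: fully open they stand 13 mm farther back than shut.
Start: joints at [1.159, 0.423, 1.63, -0, 1.089, -0.019], TCP at [0.239, 0.577, 0.191] pointing down, gripper open.
Joint ranges: [-3, 3], [-0.9, 2.11], [0.09, 2.58], [-1.31, 4.45], [0.11, 2.69], [-2.54, 2.54]. Speed limits (rad/s): [2.39, 2.39, 3.01, 3.14, 3.14, 3.14].

INTERFACE

Orientations are given as a unit quaternion [x, y, z, w].
In Python, from bench import arm, optics gives the robot as it stands (arm), with the cameras (optics).
- The arm moves only by the shell command python3 inch.py [FORCE], which reads ROWS from standard input. ROWS is a JSON list of rows, 1 to 5 of them, each an object with the fields trans (a list: dx, dy, dz in m), yaw (a turn about the tool's z in rad), finger_gap (the finger opening in m); a field left out counts as zero (the opening has to be given); each row shifts and turns the commanded pose from where the row before left it, along the tool's axes as they then stand; what a row does not reach is not made up. A row lasts 1/8 s, in which the tool goes at most 0.0625 m and 0.188 rad, less where a joint would pass 70% of its speed; a pose out of reach is approached as far as the arm can. The fingers move at their own pace and stop on an object; FORCE is the grip in N (left out, the last holds). Time passes only in rows, so rows that do not move let the fingers close. It prints the time, the measured TCP pose, the force, the opening and the grip force at its end. Input that does not fit is refused with a message, and nothing moves.
- arm.state(): the state, without advancing time (a new reading comes with each control period).
- optics.snapshot(name): name is "scene" or "top" or "wrist"; returns the picture (420x560x3 uint8, blue, green, red); there is no depth.
- optics.camera_params(name): a dict with "fx", "fy", "cx", "cy" (pixels), "R" (3x3) and "t" (3): a world point X has camera coordinates R X + t. Camera axes: x right, y down, z forward; pixel columns grow to the right and rows downward; lengths in m; the calibration is good to about 2 mm. A picture is of the moment at which its call begins: read the wrist's pose just before it. camera_params takes no time and is no camera call; for the wrist camera it gives the pose at the moment of the call.
- arm.finish_job(): hands the job in; it is judged then, once.
The state is a dict: "t": time; "joints": joint angles; "joint_velocities": joint speeds; "effort": joint torques, N m; "position": TCP position; "eef_rot": TCP orientation; "ft_force": force on the tool from outside, world axes, zero at the start; "moment": the same for the moment, N m; "gripper_width": finger opening in m; "gripper_force": force on a finger pad.
Only numpy, scipy, OpenCV 4.12 (cv2) and the standard library are available. Lean on these libraries where they do the work, as an engineer would, in place of code of your own. Each camera call takes 0.05 s, during which the arm holds its last target. There are 200 camera calls.

## Working session

There is one attempt and no reset: what is moved stays moved. The work goes in short steps, Python scripts to look and compute and a shell command to move; the robot and the scene stay as the last step left them, time stands still between calls to the robot, and variables do not carry over. Pictures are saved under pics/ and viewed, at most 10 in all, crops included, and the job is handed in when it is done.

```bash
mkdir -p pics; ls
python3 - <<'E'
from bench import arm, optics
import cv2,json,numpy as np
for n in("scene","top"):
    cv2.imwrite(f"pics/{n}0.png",optics.snapshot(n)); p=optics.camera_params(n); print(n,{k:np.round(v,4).tolist() for k,v in p.items()})
s=arm.state();print(s["t"],s["position"],s["eef_rot"],s["gripper_width"])
E
```

```text
bench.py
inch.py
pics
scene {'fx': 536.7512, 'fy': 536.7512, 'cx': 272.7823, 'cy': 212.199, 'R': [[-0.6717, 0.7408, -0.0032], [0.3959, 0.3553, -0.8468], [-0.6262, -0.5701, -0.5319]], 't': [0.3707, -0.1601, 1.486]}
top {'fx': 482.3095, 'fy': 482.3095, 'cx': 275.6892, 'cy': 209.5342, 'R': [[-0.0133, -0.9991, -0.0397], [-0.9958, 0.0168, -0.0896], [0.0902, 0.0383, -0.9952]], 't': [0.0483, 0.5854, 0.7854]}
0.1 [0.23901164 0.5768837  0.19071035] [ 1.95127023e-01  9.80777713e-01 -7.07490119e-04 -1.44871381e-04] 0.08532116220399694
```

View pics/scene0.png

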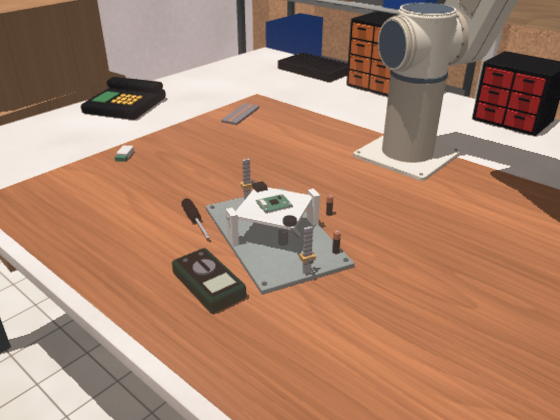

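View pics/top0.png

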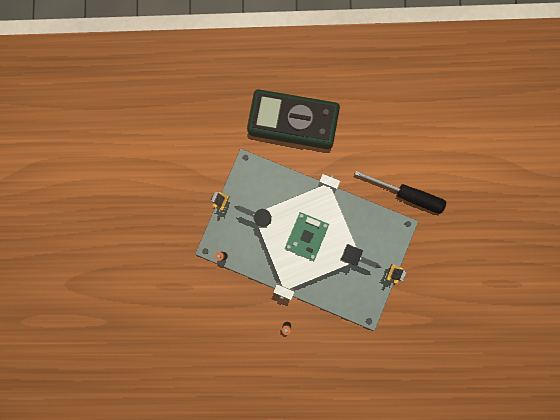

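The scene view shows the round-pad clip at about (307,256) and the square-pad clip at about (247,184). In the top view the round pad is at (263,218), the square pad at (352,255), and the clips at (220,203) and (397,274). Next I'll measure these accurately and check the wrist view.

```bash
cat > h.py <<'E'
import numpy as np,cv2
from bench import arm, optics
def ray(p,uv):
    d=np.array([(uv[0]-p["cx"])/p["fx"],(uv[1]-p["cy"])/p["fy"],1]); R=np.array(p["R"]); 
    return -R.T@np.array(p["t"]), R.T@d
def onz(p,uv,z):
    c,d=ray(p,uv); return c+d*(z-c[2])/d[2]
def proj(p,X):
    q=np.array(p["R"])@X+np.array(p["t"]); return np.array([p["fx"]*q[0]/q[2]+p["cx"],p["fy"]*q[1]/q[2]+p["cy"]])
def tri(rs):
    A=0;b=0
    for c,d in rs:
        d=d/np.linalg.norm(d);P=np.eye(3)-np.outer(d,d);A=A+P;b=b+P@c
    X=np.linalg.solve(A,b); return X,[np.linalg.norm((np.eye(3)-np.outer(d,d)/(d@d))@(X-c)) for c,d in rs]
E
python3 - <<'E'
from h import *
t=cv2.imread("pics/top0.png");s=cv2.imread("pics/scene0.png");pt=optics.camera_params("top");ps=optics.camera_params("scene")
def blobs(im,m,roi,amin):
    x0,y0,x1,y1=roi; n,l,st,c=cv2.connectedComponentsWithStats(m[y0:y1,x0:x1].astype(np.uint8))
    return [(np.round(c[i]+[x0,y0],1).tolist(),(st[i]+[x0,y0,0,0,0]).tolist()) for i in range(1,n) if st[i,4]>=amin]
dark=t.max(2)<50
print("pads",blobs(t,dark,(240,195,375,275),60))
for n,im,rois in(("top",t,[(205,185,235,220),(380,258,412,292)]),("scene",s,[(295,240,322,275),(235,170,258,196)])):
    hsv=cv2.cvtColor(im,cv2.COLOR_BGR2HSV); m=(hsv[...,0]>12)&(hsv[...,0]<32)&(hsv[...,1]>110)&(hsv[...,2]>90)
    for r in rois: print(n,blobs(im,m,r,3))
f=lambda im,x,y,w=40,k=9:cv2.resize(im[y-w//2:y+w//2,x-w//2:x+w//2],None,fx=7,fy=7,interpolation=cv2.INTER_NEAREST)
out=np.vstack([np.hstack([f(t,220,203),f(t,397,274)]),np.hstack([f(s,307,256),f(s,247,184)])])
cv2.imwrite("pics/crop1.png",out); cv2.imwrite("pics/w0.png",optics.snapshot("wrist"))
p=optics.camera_params("wrist");R=np.array(p["R"]);print(p["fx"],p["cx"],p["cy"],np.round(R,3).tolist(),-R.T@p["t"])
E
```

```text
pads []
top [([213.3, 199.0], [205, 185, 24, 35, 381])]
top [([402.0, 276.5], [386, 258, 26, 34, 438])]
scene [([306.2, 257.1], [299, 253, 16, 9, 65])]
scene [([245.1, 185.2], [240, 181, 12, 9, 60])]
293.8884127027232 276.2068318052651 205.55150579132234 [[0.383, 0.924, -0.002], [0.88, -0.364, 0.304], [0.28, -0.118, -0.953]] [0.16829411 0.60623825 0.37199378]
```

View pics/crop1.png

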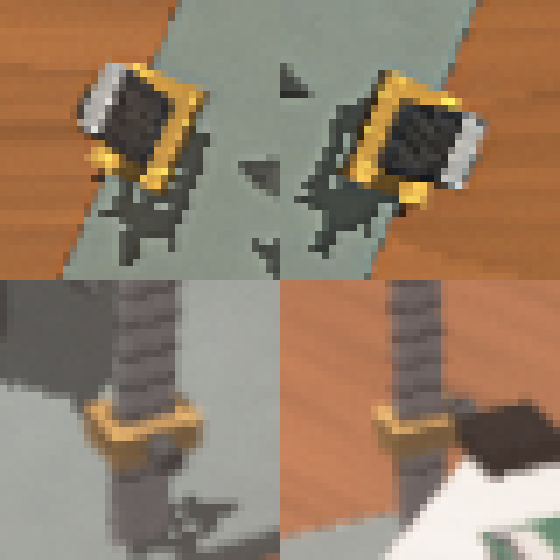

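View pics/w0.png

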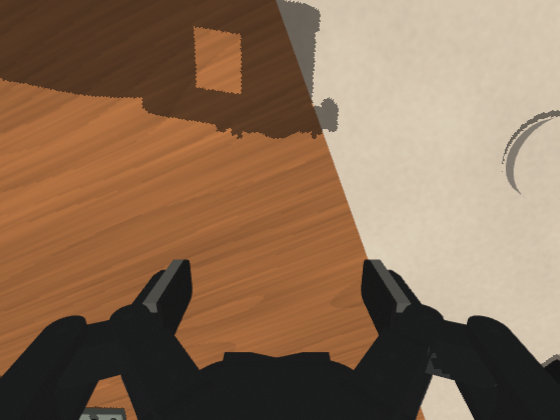

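The crops show both clips clearly: a yellow U around the dark strip, with its full-width inner face towards the pointer. The wrist camera looks past the open fingers at the table, with no jig yet. Next I'll compute the jig's pose.

```bash
cat >> h.py <<'E'
def rel(X):  # world point -> tool displacement (dx,dy,dz) from TCP
    from scipy.spatial.transform import Rotation as Ro
    s=arm.state(); return Ro.from_quat(s["eef_rot"]).inv().apply(np.array(X)-s["position"])
E
python3 - <<'E'
from h import *
t=cv2.imread("pics/top0.png");s=cv2.imread("pics/scene0.png");pt=optics.camera_params("top");ps=optics.camera_params("scene")
P=[]
for u,v in((263,218),(352,255)):
    w=t[v-14:v+15,u-14:u+15]; n,l,st,c=cv2.connectedComponentsWithStats((w.max(2)<75).astype(np.uint8)); 
    i=l[14,14]; uv=c[i]+[u-14,v-14]; print(uv,st[i],w[14,14]); P.append(onz(pt,uv,0.086))
a,b=P; d=a-b; c=(a+b)/2; print(a,b,np.linalg.norm(d)); yaw=np.arctan2(-d[0],d[1]); print("centre",c,"yaw",yaw)
Rz=np.array([[np.cos(yaw),-np.sin(yaw),0],[np.sin(yaw),np.cos(yaw),0],[0,0,1]])
c[2]=0
for sg,uvs,uvt in((1,(306.2,257.1),None),(-1,(245.1,185.2),None)):
  # clip centre: row z where scene ray meets jig plane y=sg*152
  o,dd=ray(ps,uvs); o2=Rz.T@(o-c); d2=Rz.T@dd
  k=(sg*.152-o2[1])/d2[1]; print("clip jig",o2+k*d2)
  for z in(.115,.057,.049,.041): print(z,proj(ps,c+Rz@[0,sg*.152,z]).round(1),proj(pt,c+Rz@[0,sg*.143,z]).round(1))
  print("stripworld",c+Rz@[0,sg*.152,0])
E
```

```text
[262.16872428 217.63374486] [  5   5  17  18 243] [61 66 67]
[351.73010381 254.90311419] [  3   3  22  22 289] [56 60 59]
[0.56839682 0.05853743 0.086     ] [ 0.50862215 -0.07899974  0.086     ] 0.14996493835555144
centre [ 0.53850949 -0.01023116  0.086     ] yaw -0.4099799853314083
clip jig [0.00080617 0.152      0.04543197]
0.115 [307.7 226.3] [219.5 199. ]
0.057 [306.8 252. ] [225. 203.]
0.049 [306.6 255.5] [225.7 203.5]
0.041 [306.5 258.9] [226.4 204. ]
stripworld [0.59909532 0.12917242 0.        ]
clip jig [ 0.00318974 -0.152       0.04651218]
0.115 [245.5 158.4] [397.2 272.9]
0.057 [246.2 181. ] [389.5 271.4]
0.049 [246.3 184. ] [388.5 271.2]
0.041 [246.4 187. ] [387.6 271.1]
stripworld [ 0.47792366 -0.14963473  0.        ]
```

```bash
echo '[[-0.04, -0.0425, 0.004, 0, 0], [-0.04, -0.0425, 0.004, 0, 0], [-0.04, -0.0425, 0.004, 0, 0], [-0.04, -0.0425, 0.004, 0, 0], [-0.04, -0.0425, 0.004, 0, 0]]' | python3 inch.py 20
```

```text
refused: ROWS must be a list of objects, one for each row. Nothing was moved.
```

Nothing moved. I misread the format; it is a list of objects, one for each row. Resending.

```bash
echo '[{"trans": [-0.04, -0.0425, 0.004], "finger_gap": 0}, {"trans": [-0.04, -0.0425, 0.004], "finger_gap": 0}, {"trans": [-0.04, -0.0425, 0.004], "finger_gap": 0}, {"trans": [-0.04, -0.0425, 0.004], "finger_gap": 0}, {"trans": [-0.04, -0.0425, 0.004], "finger_gap": 0}]' | python3 inch.py 20; echo '[{"trans": [-0.04, -0.0425, 0.004], "yaw": -0.018, "finger_gap": 0}, {"trans": [-0.04, -0.0425, 0.004], "finger_gap": 0}, {"trans": [-0.04, -0.0425, 0.004], "finger_gap": 0}, {"trans": [-0.04, -0.0425, 0.004], "finger_gap": 0}, {"trans": [-0.04, -0.0425, 0.004], "finger_gap": 0}]' | python3 inch.py
python3 - <<'E'
from h import *
print(rel([.4468,.0297,.15]),arm.state()["eef_rot"])
E
```

```text
t: 0.78
position: [0.343, 0.3028, 0.1713]
eef_rot: [0.195, 0.981, 0.0, 0.0]
ft_force: [1.0, -0.3, 0.0]
gripper_width: 0.0002
gripper_force: 0.0
t: 1.4
position: [0.4505, 0.0313, 0.1514]
eef_rot: [0.186, 0.982, 0.0, 0.0]
ft_force: [1.4, 0.8, -0.0]
gripper_width: -0.0004
gripper_force: 0.0
[ 0.00285079 -0.00285878  0.00141946] [1.86330796e-01 9.82487032e-01 9.98760358e-05 2.38334674e-04]
```

```bash
echo '[{"yaw": 0.035, "finger_gap": 0}, {"finger_gap": 0}]' | python3 inch.py
cat > look.py <<'E'
import sys,pickle
from h import *
p=optics.camera_params("wrist"); im=optics.snapshot("wrist"); cv2.imwrite(f"pics/{sys.argv[1]}.png",im); pickle.dump(p,open(f"pics/{sys.argv[1]}.pkl","wb"))
E
python3 look.py v1; echo '[{"trans": [-0.05, 0, 0], "finger_gap": 0}, {"trans": [-0.05, 0, 0], "finger_gap": 0}, {"trans": [-0.05, 0, 0], "finger_gap": 0}, {"trans": [-0.05, 0, 0], "finger_gap": 0}, {"finger_gap": 0}]' | python3 inch.py; echo '[{"finger_gap": 0}, {"finger_gap": 0}]' | python3 inch.py; python3 look.py v2
python3 -c "
import cv2,numpy as np
a=cv2.imread('pics/v1.png');b=cv2.imread('pics/v2.png');cv2.imwrite('pics/v12.png',np.vstack([a[120:420],b[0:300]]))"
```

```text
t: 1.65
position: [0.4496, 0.0331, 0.1512]
eef_rot: [0.204, 0.979, 0.0, -0.0]
ft_force: [-0.1, -0.6, 0.2]
gripper_width: 0.0003
gripper_force: 0.0
t: 2.33
position: [0.6361, -0.0456, 0.1513]
eef_rot: [0.203, 0.979, 0.0, 0.001]
ft_force: [-0.4, 0.3, -0.3]
gripper_width: 0.0002
gripper_force: 0.0
t: 2.58
position: [0.6321, -0.0451, 0.1514]
eef_rot: [0.203, 0.979, -0.0, -0.001]
ft_force: [0.2, -0.0, 0.8]
gripper_width: -0.0004
gripper_force: 0.0
```

View pics/v12.png

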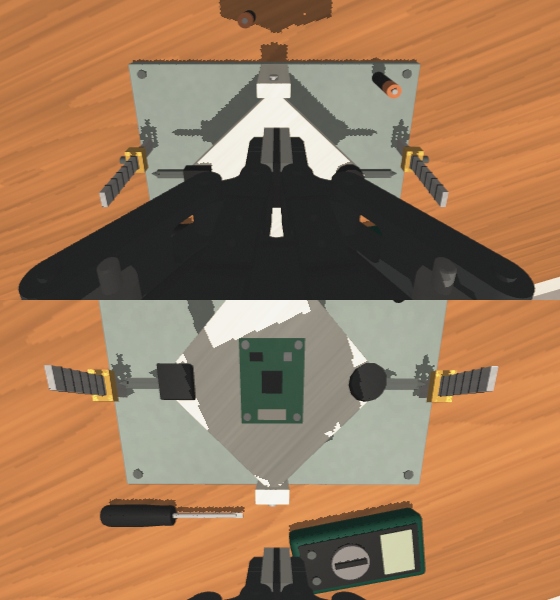

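Both wrist views show the strips, clips and pointers: in v1 the clips are at (136,278) and (413,278), and in v2 at (105,385) and (440,385). I'll zoom in to get sub-pixel corners.

Run:
```python
import cv2,numpy as np
f=lambda im,x,y:cv2.resize(im[y-24:y+24,x-24:x+24],None,fx=6,fy=6,interpolation=cv2.INTER_NEAREST)
a=cv2.imread('pics/v1.png');b=cv2.imread('pics/v2.png')
o=np.vstack([np.hstack([f(a,136,284),f(a,412,284)]),np.hstack([f(b,115,84+0),f(b,430,84)])])
for k in range(0,576,60): o[k,::4]=255; o[::4,k]=255
cv2.imwrite('pics/crop2.png',o)
```

```text
(no output)
```

View pics/crop2.png

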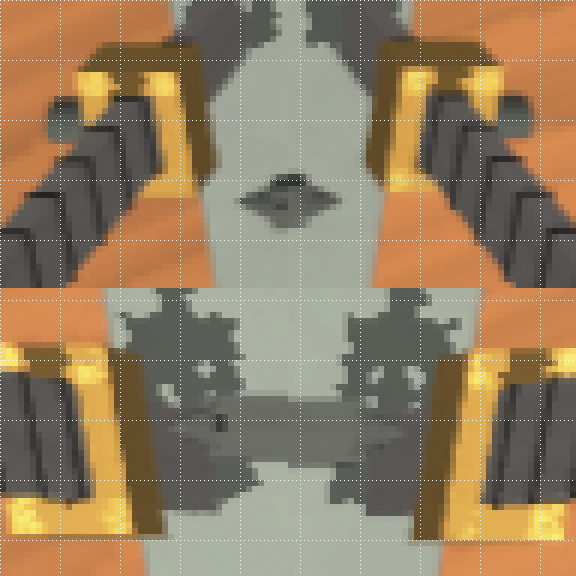

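The crops give the four inner-face corners of each clip in both views, plus the pointer tips in v1 at (151.5,292.8) and (396.2,292.8). Triangulating these now.

Run:
```python
from h import *
import pickle
p1=pickle.load(open("pics/v1.pkl","rb"));p2=pickle.load(open("pics/v2.pkl","rb"))
yaw=-.40998;c=np.array([.5385,-.0102,0]);Rz=np.array([[np.cos(yaw),-np.sin(yaw),0],[np.sin(yaw),np.cos(yaw),0],[0,0,1]])
J=lambda X:(Rz.T@(X-c)*1e3).round(1)
px=lambda q,o:np.array(q)/6-.5+o
S=dict(square=([(178,68),(196,195),(196,42),(217,160)],(112,260),[(104,350),(138,533),(138,349),(166,531)],(91,12)),
 round=([(114,66),(98,190),(92,42),(76,165)],(388,260),[(179,352),(152,538),(149,356),(124,538)],(406,12)))
for n,(a,oa,b,ob) in S.items():
    M=[]
    for q,r in zip(a,b):
        X,e=tri([ray(p1,px(q,oa)),ray(p2,px(r,ob))]); M.append(X); print(n,J(X),np.round(np.array(e)*1e3,1))
    print("mark",J(np.mean(M,0)))
for n,uv in(("tipS",(151.5,292.8)),("tipR",(396.2,292.8))): print(n,J(onz(p1,uv,.075)))
# strip tops, v1 row +120: rough
for uv in((103,319),(444,319)):print("strip",J(onz(p1,uv,.115)))
# pads in v2
b=cv2.imread("pics/v2.png")
for u,v in((177,82),(368,82)):
    l=cv2.connectedComponentsWithStats((b.max(2)<62).astype(np.uint8)); i=l[1][v,u]; uv=l[3][i]; print("pad",uv,l[2][i],J(onz(p2,uv,.087)))
```

```text
square [ -11.7 -142.8   51. ] [0.3 0.3]
square [  13.6 -141.8   52.6] [0.2 0.2]
square [ -12.8 -142.2   43.4] [0.2 0.2]
square [  12.9 -142.4   42.4] [0.1 0.1]
mark [   0.5 -142.3   47.4]
round [-11.9 144.3  50.9] [0.1 0.1]
round [ 13.8 144.5  51.1] [0.3 0.3]
round [-12.3 143.6  43. ] [0. 0.]
round [ 13.5 143.7  43.5] [0.1 0.1]
mark [  0.8 144.   47.1]
tipS [  -0.5 -123.    75. ]
tipR [ -0.3 125.4  75. ]
strip [  -0.8 -149.7  115. ]
strip [ -0.6 152.1 115. ]
pad [175.91089897  81.38424821] [ 157   64   38   36 1257] [  0.9 -72.9  87. ]
pad [367.15151515  81.82093664] [ 349   63   37   38 1089] [ 1. 75. 87.]
```

```bash
cat >> h.py <<'E'
yaw=-.40998;Rz=np.array([[np.cos(yaw),-np.sin(yaw),0],[np.sin(yaw),np.cos(yaw),0],[0,0,1]])
C=np.array([.5385,-.0102,0])+Rz@[.0006,.0008,0]
E
python3 -c "
from h import *
print(rel(C+Rz@[0,.075,.13]),rel(C+Rz@[0,-.075,.13]))"
```

```text
[0.09935598 0.07083369 0.02160186] [ 0.09959899 -0.07916611  0.02162665]
```

```bash
echo '[{"trans": [0.05, 0.035, 0.01], "finger_gap": 0}, {"trans": [0.0495, 0.036, 0.0115], "finger_gap": 0}, {"finger_gap": 0}, {"finger_gap": 0}]' | python3 inch.py; python3 -c "
from h import *
print(rel(C+Rz@[0,.075,.095]))"
```

```text
t: 3.12
position: [0.5705, 0.0587, 0.1305]
eef_rot: [0.203, 0.979, 0.0, 0.0]
ft_force: [-0.0, -0.8, 0.3]
gripper_width: 0.0004
gripper_force: 0.0
[ 0.00128574 -0.00014131  0.03547307]
```

```bash
echo '[{"trans": [0.0013, 0, 0.018], "finger_gap": 0}, {"trans": [0, 0, 0.018], "finger_gap": 0}, {"trans": [0, 0, 0.006], "finger_gap": 0}, {"trans": [0, 0, 0.005], "finger_gap": 0}, {"finger_gap": 0}]' | python3 inch.py; python3 look.py r1
python3 - <<'E'
from h import *
import pickle
p=pickle.load(open("pics/r1.pkl","rb"))
s=arm.state();print(s["position"],s["ft_force"])
for t in(0,.04,.08,.12,.16,.2,.22): print(t,proj(p,C+Rz@[0,.125*np.cos(t),.075-.125*np.sin(t)]).round(1))
for x in(-13,13):
  for z in(52,47,42): print(x,z,proj(p,C+Rz@[x/1e3,.143,z/1e3]).round(1))
E
```

```text
t: 3.75
position: [0.5692, 0.0586, 0.0825]
eef_rot: [0.204, 0.979, -0.0, -0.0]
ft_force: [0.1, -1.1, 0.1]
gripper_width: -0.0002
gripper_force: 0.0
[0.56939698 0.05870261 0.08289159] [-0.04284276 -0.28833372  0.64395575]
0 [349.9 227.9]
0.04 [348.1 225.3]
0.08 [346.  222.7]
0.12 [343.8 220.3]
0.16 [341.5 218. ]
0.2 [339.  215.8]
0.22 [337.7 214.8]
-13 52 [367.9 200.4]
-13 47 [365.9 198.5]
-13 42 [364.1 196.7]
13 52 [364.7 232.4]
13 47 [362.9 229.9]
13 42 [361.2 227.5]
```

View pics/r1.png

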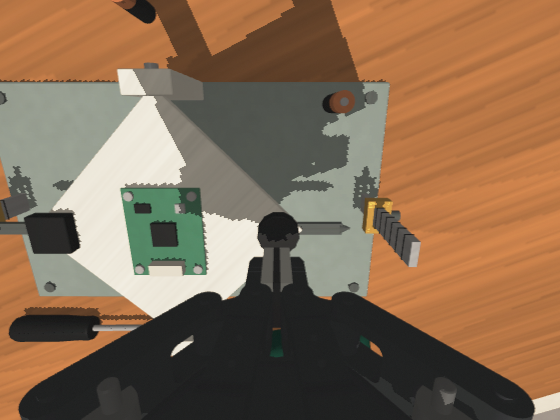

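r1 shows the pointer tip at (350,228), which is where it should be with no tilt. The finger tips end at about (277,250), just below the pad disc centred near (278,231), so I need to check whether they are over the pad.

Run:
```python
from h import *
import pickle
p=pickle.load(open("pics/r1.pkl","rb")); s=arm.state()
print(s["position"],rel(C+Rz@[0,.075,.089]))
print("tcp",proj(p,s["position"]),"padtop",proj(p,C+Rz@[0,.075,.089]), "padlow",proj(p,C+Rz@[0,.075,.079]))
for x in(-14,14): print(x,proj(p,C+Rz@[x/1e3,.075,.089]))
for z in(.09,.1,.11):print(z,proj(p,np.r_[s["position"][:2],z]))
im=cv2.imread("pics/r1.png");o=cv2.resize(im[195:295,227:377],None,fx=5,fy=5,interpolation=cv2.INTER_CUBIC)
o=cv2.convertScaleAbs(o,alpha=2.2,beta=15);cv2.imwrite("pics/crop3.png",o)
```

```text
[0.56939698 0.05870261 0.08289159] [ 0.0002724   0.00029223 -0.00610841]
tcp [277.063604   232.78034914] padtop [277.53244947 236.09750766] padlow [277.48522158 230.15940633]
-14 [277.55400388 215.65324141]
14 [277.51183946 255.64601072]
0.09 [277.08220404 237.11487075]
0.1 [277.11074976 243.76711709]
0.11 [277.14250042 251.166237  ]
```

View pics/crop3.png

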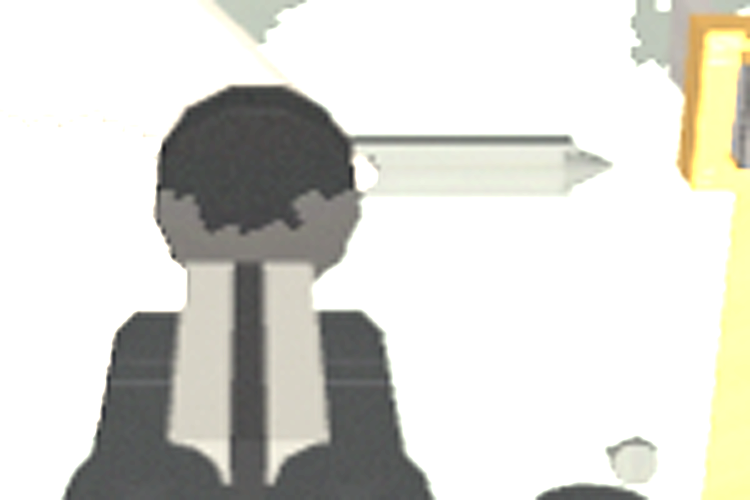

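The fingertips show higher in the picture than the reported TCP suggests, and nothing has been touched yet. I'll take both fixed views as a check on the tip height before going down.

Run:
```python
from h import *
t=optics.snapshot("top");s=optics.snapshot("scene");cv2.imwrite("pics/t1.png",t);cv2.imwrite("pics/s1.png",s)
f=lambda im,x,y:cv2.resize(im[y-50:y+50,x-50:x+50],None,fx=4,fy=4,interpolation=cv2.INTER_CUBIC)
a=f(s,285,215); 
ps=optics.camera_params("scene")
P=arm.state()["position"]
for z in(0,.035):
  u=(proj(ps,P+[0,0,z])-[235,165])*4; cv2.circle(a,tuple(int(x) for x in u),3,(0,0,255) if z==0 else (255,0,0),-1)
cv2.imwrite("pics/crop4.png",np.hstack([a,f(t,262,217)]))
```

```text
(no output)
```

View pics/crop4.png

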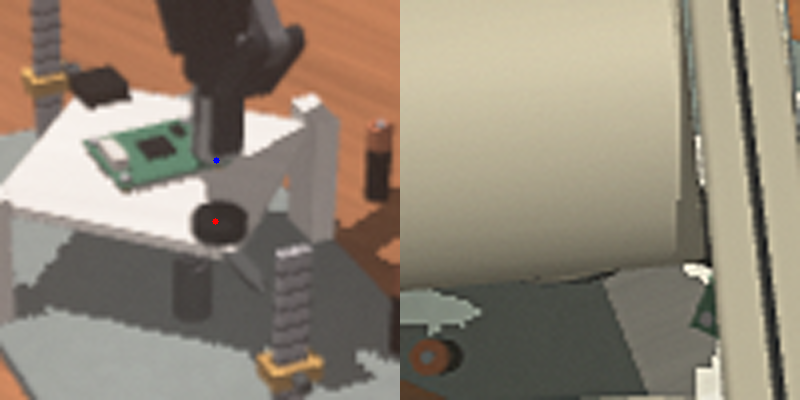

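The scene crop shows the actual fingertips about 35 mm above the reported TCP (blue dot), with the pad clear below at the red dot. So the reported z is offset, and I'll find contact by force.

```bash
echo '[{"trans": [0, 0, 0.01], "finger_gap": 0}, {"trans": [0, 0, 0.008], "finger_gap": 0}, {"trans": [0, 0, 0.002], "finger_gap": 0}, {"finger_gap": 0}]' | python3 inch.py; for i in 1 2 3 4; do echo '[{"trans": [0, 0, 0.002], "finger_gap": 0}, {"finger_gap": 0}]' | python3 inch.py | egrep 'posi|ft'; done; python3 look.py r2
python3 - <<'E'
from h import *
import pickle
p=pickle.load(open("pics/r2.pkl","rb"));im=cv2.imread("pics/r2.png")
g=cv2.cvtColor(im,cv2.COLOR_BGR2GRAY)
for t in(0,.08,.16,.22): print(t,proj(p,C+Rz@[0,.125*np.cos(t),.075-.125*np.sin(t)]).round(1))
u,v=proj(p,C+Rz@[0,.125,.075]).astype(int); print(u,v); print(g[v-16:v+10:2,u-22:u+14:2])
E
```

```text
t: 4.4
position: [0.5691, 0.0588, 0.0626]
eef_rot: [0.203, 0.979, -0.0, -0.0]
ft_force: [1.0, -0.3, -0.1]
gripper_width: -0.0001
gripper_force: 0.0
position: [0.5693, 0.0588, 0.061]
ft_force: [0.3, 0.1, 0.2]
position: [0.5692, 0.0587, 0.0588]
ft_force: [0.3, -0.3, 0.2]
position: [0.5691, 0.0587, 0.0567]
ft_force: [-0.9, -0.2, -0.4]
position: [0.5691, 0.0588, 0.0547]
ft_force: [0.1, -0.8, 0.3]
0 [360.7 245.6]
0.08 [355.7 238.7]
0.16 [350.1 232.6]
0.22 [345.5 228.4]
360 245
[[156 156 156 156 156 156 156 156 157 158 158 156 156 156 155 156 156 156]
 [156 156 156 156 156 157 157 156 156 158 158 158 157 156 156 156 156 156]
 [156 156 156 156 156 156 156 158 157 158 158 158 158 158 158 158 158 158]
 [156 157 156 156 156 156 156 158 158 158 158 158 158 158 158 158 158 153]
 [158 156 156 156 156 158 158 158 158 158 158 158 158 158 158 158 158 144]
 [ 51  51  50  51  51  50  73 158 158 158 158 158 158 158 158 158 158 144]
 [ 98  98  98  97  97  97  97 112 158 158 158 158 156 158 159 158 159 141]
 [ 99  99  98  98  98  93  78  75  67  71 140 158 156 158 158 158 159 141]
 [ 97  96  97  97  97  95  85  86  85  82  81  97 158 158 158 158 158 158]
 [ 99  98  99  98  98  97  92  92  93  93 127 157 158 159 159 159 158 158]
 [100 101 101 101 100  99  91 102 129 156 159 159 159 158 158 158 158 158]
 [ 98  99 100 100 100  91 104 158 158 159 158 158 158 160 160 159 158 156]
 [158 158 157 156 156 157 157 158 158 158 158 159 158 159 160 158 158 157]]
```

The pointer stands out well on the base and its tip sits exactly at the predicted zero-tilt pixel, so still no contact. I'll write a tilt estimator and go on down.

```bash
cat > tilt.py <<'E'
import sys
from h import *
n=sys.argv[1]; sg=float(sys.argv[2])
s=arm.state(); p=optics.camera_params("wrist"); im=optics.snapshot("wrist"); cv2.imwrite(f"pics/{n}.png",im)
g=cv2.cvtColor(im,cv2.COLOR_BGR2GRAY).astype(float)
T=np.linspace(-.03,.35,200); Q=np.array([proj(p,C+Rz@[0,sg*.125*np.cos(t),.075-.125*np.sin(t)]) for t in T])
m=g<128; H=np.zeros_like(m); u0=int(min(Q[:,0])-12);u1=int(max(Q[:,0])+6); v0=int(min(Q[:,1])-8);v1=int(max(Q[:,1])+8)
if sg<0: u0,u1=int(min(Q[:,0])-6),int(max(Q[:,0])+12)
H[v0:v1,u0:u1]=1; m&=H
nn,l,st,c=cv2.connectedComponentsWithStats(m.astype(np.uint8)); i=1+np.argmax(st[1:,4]); ys,xs=np.where(l==i)
ux=xs.max() if sg>0 else xs.min(); k=abs(xs-ux)<=1; tip=np.array([ux,ys[k].mean()])
i=np.argmin(np.hypot(*(Q-tip).T)); t=T[i]
print(f"{n} z={s['position'][2]:.4f} F={s['ft_force'].round(1)} tip {tip} resid {(tip-Q[i]).round(1)} tilt {t:.3f} tipz {75-125*np.sin(t):.1f}")
E
for i in 1 2 3 4; do echo '[{"trans": [0, 0, 0.002], "finger_gap": 0}, {"finger_gap": 0}]' | python3 inch.py >/dev/null; python3 tilt.py a$i 1; done
```

```text
a1 z=0.0528 F=[ 0.5 -0.2 -0.4] tip [361.  246.5] resid [-0.2  0.1] tilt 0.006 tipz 74.2
a2 z=0.0507 F=[-0.1 -0.5  0.4] tip [362. 248.] resid [-0.2  0.1] tilt 0.006 tipz 74.2
a3 z=0.0488 F=[-0.7 -0.3  0.4] tip [363. 249.] resid [ 0.  -0.1] tilt 0.008 tipz 74.0
a4 z=0.0469 F=[0.7 0.5 1.1] tip [361.         247.71428571] resid [-0.6  0.4] tilt 0.041 tipz 69.9
```

Contact was at about z=0.049 (reading). Pressing on.

```bash
echo '[{"trans": [0, 0, 0.004], "finger_gap": 0}, {"trans": [0, 0, 0.004], "finger_gap": 0}, {"trans": [0, 0, 0.002], "finger_gap": 0}, {"finger_gap": 0}]' | python3 inch.py >/dev/null; python3 tilt.py b1 1;  python3 tilt.py b2 1
```

```text
b1 z=0.0370 F=[1.3 3.2 3.8] tip [355.  241.5] resid [ 0.2 -0.3] tilt 0.178 tipz 52.8
b2 z=0.0371 F=[1.7 3.6 3.5] tip [355.  241.5] resid [ 0.2 -0.2] tilt 0.178 tipz 52.8
```

```bash
echo '[{"trans": [0, 0, 0.002], "finger_gap": 0}, {"trans": [0, 0, 0.001], "finger_gap": 0}, {"finger_gap": 0}]' | python3 inch.py >/dev/null; python3 tilt.py c1 1;  python3 tilt.py c2 1
python3 - <<'E'
from h import *
p=optics.camera_params("wrist");g=cv2.imread("pics/c2.png")
for z in(52,47,42): print(z,[proj(p,C+Rz@[x/1e3,.143,z/1e3]).round(1).tolist() for x in(-13,13)])
u,v=proj(p,C+Rz@[-.0,.143,.047]).astype(int)
hsv=cv2.cvtColor(g,cv2.COLOR_BGR2HSV)
for r in range(v-24,v+28,4): print(r,[tuple(hsv[r,c][[0,2]].tolist()) for c in range(u-8,u+10,1)])
E
```

```text
c1 z=0.0340 F=[1.6 5.8 4.6] tip [352. 240.] resid [-0.1  0. ] tilt 0.224 tipz 47.2
c2 z=0.0340 F=[1.7 4.9 4.4] tip [352. 240.] resid [-0.1  0. ] tilt 0.224 tipz 47.2
52 [[391.3, 223.2], [386.3, 262.3]]
47 [[388.2, 220.3], [383.5, 258.5]]
42 [[385.3, 217.5], [380.8, 254.9]]
215 [(45, 88), (36, 81), (15, 78), (18, 79), (15, 81), (15, 79), (20, 81), (20, 83), (18, 85), (24, 84), (20, 84), (20, 85), (15, 85), (23, 83), (36, 82), (50, 83), (50, 83), (47, 111)]
219 [(48, 83), (30, 80), (12, 80), (18, 80), (18, 78), (18, 78), (15, 78), (18, 79), (18, 82), (18, 88), (19, 93), (19, 95), (19, 94), (18, 95), (19, 94), (18, 95), (19, 94), (18, 95)]
223 [(42, 82), (12, 80), (18, 80), (18, 80), (10, 81), (12, 80), (18, 79), (12, 80), (14, 83), (18, 91), (18, 91), (18, 91), (18, 92), (19, 92), (18, 96), (18, 98), (19, 97), (18, 97)]
227 [(23, 79), (12, 79), (18, 78), (20, 79), (12, 80), (18, 81), (18, 80), (19, 81), (17, 86), (19, 89), (18, 91), (18, 93), (19, 92), (19, 91), (18, 128), (18, 191), (18, 209), (19, 207)]
231 [(43, 146), (39, 107), (18, 80), (17, 80), (12, 78), (18, 78), (18, 79), (17,
[... 1001 characters left out ...]
, (18, 91), (18, 89), (18, 135), (18, 201), (18, 207), (18, 206), (18, 208), (18, 208), (18, 210)]
255 [(46, 160), (45, 161), (44, 160), (44, 160), (36, 142), (19, 91), (18, 91), (19, 92), (18, 91), (19, 91), (18, 105), (18, 161), (18, 208), (18, 206), (18, 206), (19, 208), (19, 208), (18, 211)]
259 [(44, 161), (43, 160), (45, 160), (43, 160), (45, 160), (44, 158), (36, 146), (21, 113), (19, 91), (18, 92), (19, 152), (19, 221), (19, 213), (18, 212), (18, 212), (20, 220), (21, 230), (18, 212)]
263 [(44, 160), (47, 161), (43, 160), (45, 159), (45, 158), (45, 158), (46, 158), (45, 159), (44, 157), (32, 156), (21, 170), (20, 183), (21, 184), (20, 183), (18, 186), (16, 203), (16, 205), (16, 206)]
```

The pointer reads 47.2 to 48 mm and the clip 47 to 48 mm, so they are level. I'll hold for a second, then ease off gently.

```bash
echo '[{"finger_gap": 0}, {"finger_gap": 0}, {"finger_gap": 0}, {"finger_gap": 0}, {"finger_gap": 0}]' | python3 inch.py; echo '[{"finger_gap": 0}, {"finger_gap": 0}, {"trans": [0, 0, -0.008], "finger_gap": 0}, {"trans": [0, 0, -0.010], "finger_gap": 0}, {"trans": [0, 0, -0.01], "finger_gap": 0}]' | python3 inch.py; echo '[{"trans": [0, 0, -0.02], "finger_gap": 0}, {"trans": [0, 0, -0.015], "finger_gap": 0}, {"finger_gap": 0}, {"finger_gap": 0}, {"finger_gap": 0}]' | python3 inch.py ; python3 tilt.py d1 1; python3 -c "
from h import *
print(rel(C+Rz@[0,-.075,.0950]))"
```

```text
t: 8.35
position: [0.5697, 0.0589, 0.0341]
eef_rot: [0.203, 0.979, 0.0, 0.0]
ft_force: [2.2, 4.3, 4.4]
gripper_width: 0.0002
gripper_force: 2.7
t: 8.98
position: [0.5685, 0.0583, 0.0622]
eef_rot: [0.204, 0.979, -0.0, -0.001]
ft_force: [-0.4, -0.0, -0.4]
gripper_width: 0.0
gripper_force: 0.0
t: 9.6
position: [0.5687, 0.0587, 0.0962]
eef_rot: [0.203, 0.979, -0.0, -0.001]
ft_force: [-0.2, 0.1, 0.4]
gripper_width: 0.0
gripper_force: 0.0
d1 z=0.0962 F=[-0.2  0.1  0.4] tip [345.  221.8] resid [-0.5  0.3] tilt 0.002 tipz 74.7
[-0.00034626 -0.14946254  0.00131563]
```

The plate sprang back level. On to the square pad.

```bash
echo '[{"trans": [0, -0.05, 0], "finger_gap": 0}, {"trans": [0, -0.05, 0], "finger_gap": 0}, {"trans": [0, -0.0495, 0], "finger_gap": 0}, {"finger_gap": 0}, {"finger_gap": 0}]' | python3 inch.py | grep pos; echo '[{"trans": [0, 0, 0.015], "finger_gap": 0}, {"trans": [0, 0, 0.015], "finger_gap": 0}, {"trans": [0, 0, 0.008], "finger_gap": 0}, {"finger_gap": 0}, {"finger_gap": 0}]' | python3 inch.py | egrep 'pos|ft'; python3 tilt.py e1 -1; python3 -c "
from h import *
print(rel(C+Rz@[0,-.075,.05]))"
```

```text
position: [0.5099, -0.0783, 0.0968]
position: [0.5099, -0.0782, 0.059]
ft_force: [-1.1, -0.1, 0.5]
e1 z=0.0590 F=[-1.1 -0.1  0.5] tip [196.  241.5] resid [0.6 0.3] tilt 0.010 tipz 73.7
[ 0.00044768 -0.00035138  0.00916009]
```

Aligned over the square pad, with no contact yet.

```bash
echo '[{"trans": [0, 0, 0.005], "finger_gap": 0}, {"trans": [0, 0, 0.005], "finger_gap": 0}, {"trans": [0, 0, 0.002], "finger_gap": 0}, {"finger_gap": 0}]' | python3 inch.py >/dev/null; python3 tilt.py f1 -1; echo '[{"trans": [0, 0, 0.004], "finger_gap": 0}, {"trans": [0, 0, 0.004], "finger_gap": 0}, {"trans": [0, 0, 0.001], "finger_gap": 0}, {"finger_gap": 0}]' | python3 inch.py >/dev/null; python3 tilt.py f2 -1; python3 tilt.py f3 -1
```

```text
f1 z=0.0467 F=[-1.  -0.1  0.6] tip [193.  247.8] resid [0.6 0.4] tilt 0.043 tipz 69.7
f2 z=0.0379 F=[-1.3 -2.8  3.5] tip [199.  242.5] resid [0.6 0.5] tilt 0.171 tipz 53.8
f3 z=0.0380 F=[-0.9 -3.4  3.8] tip [199.  242.5] resid [0.7 0.5] tilt 0.171 tipz 53.8
```

```bash
echo '[{"trans": [0, 0, 0.0025], "finger_gap": 0}, {"trans": [0, 0, 0.0012], "finger_gap": 0}, {"finger_gap": 0}]' | python3 inch.py >/dev/null; python3 tilt.py g1 -1;  python3 tilt.py g2 -1
python3 - <<'E'
from h import *
p=optics.camera_params("wrist");g=cv2.imread("pics/g2.png");hsv=cv2.cvtColor(g,cv2.COLOR_BGR2HSV)
u,v=proj(p,C+Rz@[0,-.143,.047]).astype(int)
for r in range(v-4,v+9,4):
    b=hsv[r,u-14:u+12]; print(r,[proj(p,C+Rz@[x/1e3,-.143,z/1e3]).round(1).tolist() for x,z in((0,52),(0,47),(0,42))],u-14,b[:,2].tolist(),b[:,0].tolist())
E
```

```text
g1 z=0.0342 F=[-1.5 -4.3  3.8] tip [202.  240.8] resid [0.5 0.7] tilt 0.224 tipz 47.2
g2 z=0.0342 F=[-1.4 -5.   4.5] tip [202.  240.8] resid [0.5 0.7] tilt 0.224 tipz 47.2
235 [[164.9, 243.3], [167.8, 239.9], [170.5, 236.7]] 153 [54, 78, 111, 174, 205, 205, 208, 209, 210, 209, 190, 120, 91, 90, 89, 89, 89, 85, 81, 86, 120, 158, 160, 160, 160, 159] [15, 18, 16, 18, 18, 18, 18, 19, 19, 19, 19, 18, 18, 18, 18, 18, 18, 18, 20, 25, 39, 46, 45, 46, 46, 44]
239 [[164.9, 243.3], [167.8, 239.9], [170.5, 236.7]] 153 [41, 63, 86, 144, 207, 205, 206, 207, 210, 210, 206, 174, 88, 88, 90, 90, 89, 106, 143, 160, 160, 159, 159, 159, 160, 160] [15, 23, 16, 17, 18, 18, 18, 18, 18, 18, 18, 18, 18, 18, 18, 18, 19, 21, 34, 45, 46, 44, 46, 45, 46, 47]
243 [[164.9, 243.3], [167.8, 239.9], [170.5, 236.7]] 153 [47, 50, 79, 98, 156, 203, 205, 208, 208, 210, 210, 191, 120, 89, 88, 88, 88, 101, 132, 160, 160, 159, 160, 160, 159, 159] [10, 20, 18, 16, 18, 18, 18, 18, 18, 19, 19, 18, 19, 19, 18, 19, 18, 19, 27, 43, 43, 44, 45, 45, 46, 46]
247 [[164.9, 243.3], [167.8, 239.9], [170.5, 236.7]] 153 [72, 48, 61, 80, 135, 204, 204, 205, 208, 210, 210, 207, 174, 88, 90, 89, 89, 89, 112, 157, 158, 157, 158, 159, 159, 160] [18, 30, 10, 12, 17, 18, 18, 19, 18, 18, 19, 18, 18, 18, 18, 18, 18, 18, 22, 46, 45, 44, 45, 48, 48, 47]
```

The pointer reads about 47.2 to 48 mm against the clip's 47.4 mm, so they are level. Hold, release, and retreat upwards.

```bash
echo '[{"finger_gap": 0}, {"finger_gap": 0}, {"finger_gap": 0}, {"finger_gap": 0}, {"finger_gap": 0}]' | python3 inch.py|grep ft; echo '[{"finger_gap": 0}, {"finger_gap": 0}, {"trans": [0, 0, -0.008], "finger_gap": 0}, {"trans": [0, 0, -0.010], "finger_gap": 0}, {"trans": [0, 0, -0.01], "finger_gap": 0}]' | python3 inch.py|grep pos; echo '[{"trans": [0, 0, -0.02], "finger_gap": 0}, {"trans": [0, 0, -0.015], "finger_gap": 0}, {"finger_gap": 0}, {"finger_gap": 0}, {"finger_gap": 0}]' | python3 inch.py|grep ft ; python3 tilt.py k1 -1; echo '[{"trans": [0, 0, -0.04], "finger_gap": 0}, {"trans": [0, 0, -0.04], "finger_gap": 0}, {"trans": [0, 0, -0.03], "finger_gap": 0}, {"finger_gap": 0}, {"finger_gap": 0}]' | python3 inch.py
python3 - <<'E'
from h import *
s=optics.snapshot("scene");cv2.imwrite("pics/s9.png",s);t=optics.snapshot("top")
a=cv2.imread("pics/scene0.png");d=cv2.absdiff(a,s).max(2)
for n,(x,y,w) in dict(clipR=(307,257,10),clipS=(245,185,8),cellb=(330,205,9),cella=(336,243,9),meter=(208,278,35),driver=(195,217,15)).items(): print(n,(d[y-w:y+w,x-w:x+w]>45).sum())
E
```

```text
ft_force: [-2.6, -4.5, 4.7]
position: [0.5096, -0.078, 0.0629]
ft_force: [0.5, -1.2, -0.9]
k1 z=0.0966 F=[ 0.5 -1.2 -0.9] tip [210. 221.] resid [0.6 0.4] tilt 0.014 tipz 73.3
t: 15.12
position: [0.509, -0.0782, 0.2062]
eef_rot: [0.203, 0.979, -0.0, -0.001]
ft_force: [-1.4, -0.6, -0.7]
gripper_width: -0.0001
gripper_force: 0.0
clipR 0
clipS 0
cellb 121
cella 0
meter 0
driver 0
```

View pics/s9.png

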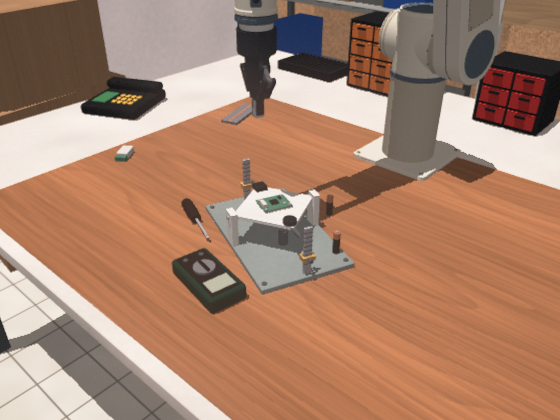

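The plate is level, and the clips at (307,256) and (247,184) have not moved. Both cells, the meter and the screwdriver are in place (only a shadow fell across cell_b), and the arm is well clear.

```bash
python3 -c "
from bench import arm, optics
print(arm.finish_job())"
```

```text
the job is handed in; nothing more can be done
None
```

Job handed in at about 15 s: I pressed the round pad, then the square pad, until each pointer was level with its clip to within about 1 mm by the wrist camera, held each over a second, and let the plate spring back level; clips and loose items did not move, and the arm finished clear.

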